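# Check a blue sight-glass cell in the bench laser beam

## Task

Set up the bench laser check: lay the orange separator sheet flat on the rig's bare steel riser, lengthwise along the beam, then stand the grey receiver block squarely on the sheet with its red window facing the blue laser emitter. Then take the blue glass cell by its two white frosted faces only, never touching its clear faces, and hold it upright in the air about midway between emitter and receiver, so that the red beam runs square through the middle of its clear faces. Finish while still holding it there, steady and touching nothing but the fingers; leave the amber cell and the other things on the bench where they are.

Things in the scene. Friction and masses are not known exactly. Their poses are not given: they have to be found in the camera images.
- rig: Fixed laser rig: aluminium base plate 90 x 300 x 8 mm; origin at the centre of its underside on the bench; the beam runs along its y axis, 130 mm above the bench, at its x = 0. At its +y end a blue emitter box (64 x 65 mm, y = 82 to 147 mm, top 165 mm above the bench) on a post; at its -y end a bare steel riser, 40 mm wide along x, 84 mm along y, 60 mm high (top above the bench). Nothing else stands between them.
- riser_top (a point): Centre of the riser's top face, 60 mm above the bench, at y = -95 mm of the rig; axes as the rig's. The sheet and then the receiver belong centred here.
- beam_mid (a point): Point on the visible red beam midway between emitter and receiver, 130 mm above the bench, at y = +5 mm of the rig; axes as the rig's (beam along y).
- rest: Fixed dark steel rest that carries the sheet at the start: foot 70 x 90 x 6 mm, above it a block 30 mm wide along x, 70 mm along y, top 40 mm above the bench; origin at the centre of its underside.
- sheet_center (a point): Centre of the stiff orange separator sheet: 56 mm along its x, 84 mm along its y, 6 mm thick (z up), 40 g, loose. It lies on the rest (underside at 40 mm) and overhangs it 13 mm on each side along x; it overhangs the riser 8 mm on each side along x.
- sheet: The same sheet; origin at the centre of its underside.
- receiver_center (a point): Centre (45 mm up) of the loose grey receiver block, 48 x 48 x 90 mm, about 350 g, upright on the bench at the start; its red window in a black ring is on its +y face, and a yellow stripe on its top lies toward that face. It belongs with +y along the rig's +y.
- receiver_window (a point): Centre of the receiver's red window, 24 mm out along the block's +y and 64 mm above its underside.
- receiver: The same receiver block; origin at the centre of its underside.
- cell_center (a point): Centre (35 mm up) of the loose blue glass cell, 28 mm along its x, 36 mm along its y, 70 mm high, about 160 g, upright on the bench at the start. The white frosted faces are its +x and -x faces (28 mm apart, 32 mm wide, full height; from above they show as two white edges): grip only these. The clear faces are +y and -y; the beam must run along its y (either way round).
- cell: The same blue cell; origin at the centre of its underside.
- cell_windows: The two clear plates of the blue cell (22 x 2 x 62 mm each, on its +y and -y sides): not to be touched by the fingers; origin as the cell's.
- amber_center (a point): Centre (35 mm up) of the amber cell, same shape as the blue one with amber glass: leave it alone.
- bush1: Aluminium flanged bushing, 64 mm diameter, 26 mm high, loose bystander; origin at the centre of its underside.
- bush2: Second such bushing, loose bystander.
- tape: Paper tape roll, 90 mm diameter, 24 mm high, loose bystander; origin at the centre of its underside.
Things that resemble listed ones, but are neither listed nor needed, are in the scene too. Leave any purple look-alike of the receiver alone.

How it is judged:
By the outcome, as a careful person would: the job done as asked, in the order asked, and still so for the second after the job is handed in, while the arm keeps its last pose, push and grip.
It also fails if it takes over 72 s, if anything falls off the work surface, if the arm or the gripper's body presses on something with over 40 N, if the wrist force passes 120 N, or if a joint passes its speed limit or range.

## Robot

A 6-joint arm with a two-finger parallel gripper is mounted at the origin on the work surface. World frame = base frame: x ahead of the robot, y to its left, z up, the work surface at z = 0. Lengths are in mm, angles in rad, forces in N, time in s.
With the tool pointing down it reaches from about 350 to 775 mm from the base axis. Payload 7.3 kg.
Tool frame: the origin (TCP) lies on the centre line of the jaws, within the pads' length; the fingertips stand 17 mm ahead of it and the grasp point (between the pads) lies 2 mm behind it; z points along the fingers, y is the line along which they close (so a half turn about z gives the same grasp; the last joint's range is limited). The gripper opens to 92 mm and grips with 3 to 60 N. Pads are 19 mm wide; open, the fingers measure 130 mm over their backs; the gripper's body (75 mm by 190 mm) begins 47 mm behind the grasp point.
Start: joints at [1.13, 0.342, 1.524, -0, 1.275, -0.146], TCP at [152.522, 502.375, 243.741] pointing down, gripper open.
Joint ranges: [-2.53, 2.53], [-0.77, 2.02], [0.04, 2.7], [-1, 4.14], [0.28, 2.66], [-3.11, 3.11]. Speed limits (rad/s): [2.57, 2.57, 3.14, 3.14, 3.14, 3.14].

## Interface

Orientations are given as [roll, pitch, yaw] about the fixed x, y, z axes, in that order (R = Rz(yaw) Ry(pitch) Rx(roll)).
In Python, from plant import bot gives the robot as it stands. The module is installed in compiled form; this text tells all that it offers.
- The arm moves only by the shell command python3 -m pendant 'ROWS'. ROWS is JSON, a list of rows, each a list of 3 entries, a list of its own where there are three numbers: the shift along the world's x, y, z as a fraction of full scale, then the turn, a rotation vector about the world's x, y, z as a fraction of full scale, then the opening, from -1 (shut) to 1 (fully open), so that 0 is half open. In form: [[[tx, ty, tz], [rx, ry, rz], claw], ...]. A call has exactly 10 rows; each row shifts and turns the commanded pose from where the row before left it; what a row does not reach is not made up. Full scale, the value 1, is 30 mm for a shift and 0.12 rad for a turn. A row lasts 1/12 s, in which the tool goes at most 41.7 mm and 7.16 degrees, less where a joint would pass 70% of its speed; a pose out of reach is approached as far as the arm can. A call with a number of a shift or a turn outside -1 to 1 is refused whole. A call with a gripper value outside its range is refused whole. The fingers move at their own pace and stop on an object; the grip force is fixed at half the most. Time passes only in rows, so rows that do not move let the fingers close, or fill a call up. It gives the time, the measured TCP pose, the force, the opening and the grip force at its end, in the units of the state.
- bot.get_obs(): the state, without advancing time (a new reading comes with each control period).
- bot.capture(name): name is "scene" or "top"; returns the picture (480x640x3 uint8, blue, green, red); there is no depth.
- bot.camera_params(name): a dict with "fovy" (degrees; the focal length in pixels is half the picture's height over the tangent of half this angle, whatever the lens; pixels are square), "cx", "cy" (the principal point, pixels), "distortion" ([k1, k2, p1, p2, k3] as OpenCV has them; the pictures are not rectified), "camera_from_world" (4x4, takes a point from world to camera coordinates). Camera axes: x right, y down, z forward; pixel columns grow to the right and rows downward; lengths in mm; the calibration is good to about 2 mm. A picture is of the moment at which its call begins. camera_params takes no time and is no camera call.
- bot.close_job(): hands the job in; it is judged then, once.
The state is a dict: "time": time; "joint_positions": joint angles; "dq": joint speeds; "tau": joint torques, N m; "tool_pos": TCP position; "tcp_rot": TCP orientation; "contact_force": force on the tool from outside, world axes, zero at the start; "moment": the same for the moment, N m; "grip_width": finger opening in mm; "finger_force": force on a finger pad.
Only numpy, scipy, OpenCV 4.12 (cv2) and the standard library are available. Lean on these libraries where they do the work, as an engineer would, in place of code of your own. Each camera call takes 0.05 s, during which the arm holds its last target. There are 200 camera calls.

## Working session

There is one attempt and no reset: what is moved stays moved. The work goes in short steps, Python scripts to look and compute and a shell command to move; the robot and the scene stay as the last step left them, time stands still between calls to the robot, and variables do not carry over. Pictures are saved under pics/ and viewed, at most 10 in all, crops included, and the job is handed in when it is done.

```bash
mkdir -p pics; cat > h.py <<'E'
import numpy as np, cv2
from plant import bot
def cam(n):
    p=bot.camera_params(n); f=240/np.tan(np.radians(p["fovy"])/2)
    K=np.array([[f,0,p["cx"]],[0,f,p["cy"]],[0,0,1.]])
    return K,np.array(p["distortion"],float),np.array(p["camera_from_world"],float)
def ray(n,uv):
    K,D,T=cam(n); q=cv2.undistortPoints(np.array(uv,float).reshape(-1,1,2),K,D).reshape(-1,2)
    R=T[:3,:3]; c=-R.T@T[:3,3]; d=np.c_[q,np.ones(len(q))]@R
    return c,d
def plane(n,uv,z):
    c,d=ray(n,uv); return c+d*((z-c[2])/d[:,2])[:,None]
def proj(n,P):
    K,D,T=cam(n); return cv2.projectPoints(np.array(P,float).reshape(-1,3),cv2.Rodrigues(T[:3,:3])[0],T[:3,3],K,D)[0].reshape(-1,2)
E
python3 - <<'E'
from h import *
for n in("scene","top"):
    cv2.imwrite(f"pics/{n}0.png",bot.capture(n)); K,D,T=cam(n); print(n,K[0,0],D,-T[:3,:3].T@T[:3,3],T[2,:3])
o=bot.get_obs();print({k:np.round(v,3) for k,v in o.items()})
E
```

```text
scene 518.7106641857331 [-0.05839921  0.          0.          0.          0.        ] [979.19904053 632.84178437 740.38998174] [-0.44469481 -0.63421433 -0.63247032]
top 523.3356325178215 [-0.10073276  0.          0.          0.          0.        ] [ 436.90484967  -21.06039158 1031.37531497] [ 0.14376826  0.02806829 -0.98921325]
{'time': np.float64(0.1), 'joint_positions': array([ 1.13 ,  0.343,  1.525, -0.   ,  1.275, -0.146]), 'dq': array([-0.002,  0.001, -0.002,  0.001, -0.001,  0.001]), 'tau': array([ 1.000e-03, -4.320e+01, -2.447e+01,  7.200e-02,  5.200e-02,
       -0.000e+00]), 'tool_pos': array([152.369, 502.054, 243.116]), 'tcp_rot': array([-3.14 , -0.   ,  2.847]), 'contact_force': array([-0.039,  0.609,  0.226]), 'moment': array([-0.013, -0.014, -0.017]), 'finger_force': np.float64(0.0), 'grip_width': np.float64(91.562)}
```

View pics/top0.png

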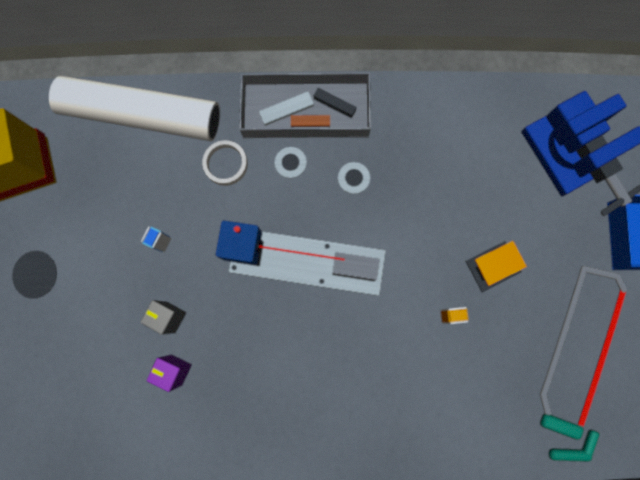

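View pics/scene0.png

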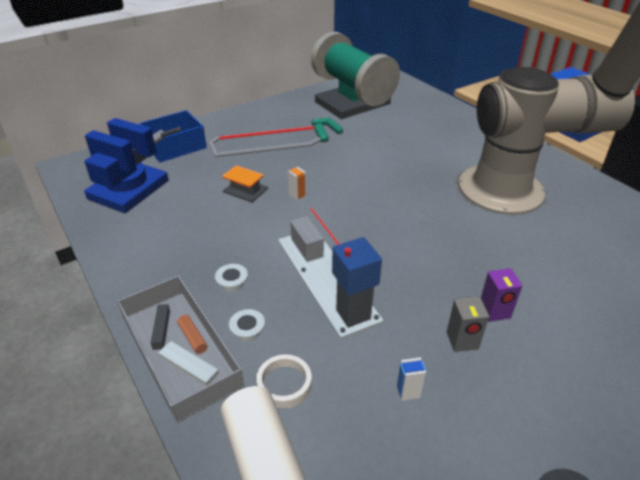

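The top view shows the emitter at (238,240), the riser at (356,266), the sheet at (500,263), the blue cell at (151,238), the receiver at (158,317) with its yellow stripe to the left, and amber at (457,315). The scene view agrees: the receiver is at (467,323) and the blue cell at (411,378).

```bash
cat > m.py <<'E'
from h import *
im=cv2.imread("pics/top0.png"); hsv=cv2.cvtColor(im,cv2.COLOR_BGR2HSV)
def rect(mask,box,z,name):
    x0,y0,x1,y1=box; m=np.zeros(mask.shape,np.uint8); m[y0:y1,x0:x1]=mask[y0:y1,x0:x1]*255
    cs=cv2.findContours(m,cv2.RETR_EXTERNAL,cv2.CHAIN_APPROX_NONE)[0]
    if not cs: print(name,"none");return
    c=max(cs,key=cv2.contourArea).reshape(-1,2)
    P=plane("top",c,z)[:,:2].astype(np.float32)
    r=cv2.minAreaRect(P); print(name,"c",np.round(r[0],1),"size",np.round(r[1],1),"ang",round(r[2],1),"px",c.mean(0).round())
H,S,V=[hsv[...,i].astype(int) for i in range(3)]
rect((H>8)&(H<22)&(S>180)&(V>120),(465,235,530,295),46,"sheet")
rect((H>8)&(H<25)&(S>150)&(V>100),(440,300,475,330),70,"amber")
rect((V>145),(135,220,175,260),70,"bluecell")
rect((S>120)&(V>100),(135,220,175,260),70,"blueglass")
rect((H>20)&(H<35)&(S>120),(135,295,190,335),90,"stripe")
rect((S>120)&(H>95)&(V>40),(210,215,265,270),165,"emitter")
rect((V>150)&(S<60),(222,225,395,300),8,"plate")
for u,v in [(158,320),(168,318),(150,322),(180,318),(120,320),(356,266),(340,258),(320,270)]: print((u,v),hsv[v,u],im[v,u])
A=[cv2.resize(im[y:y+60,x:x+80],None,fx=5,fy=5,interpolation=cv2.INTER_CUBIC) for x,y in((115,215),(125,290),(320,240),(460,235))]
cv2.imwrite("pics/c1.png",np.vstack([np.hstack(A[:2]),np.hstack(A[2:])]))
E
python3 m.py
```

```text
sheet c [ 540.6 -352.8] size [55.7 83.3] ang 25.6 px [500. 263.]
amber c [ 442.5 -261.1] size [18.9 36.5] ang 6.8 px [457. 315.]
bluecell c [587.1 310.6] size [29.3 37.9] ang 65.3 px [150. 237.]
blueglass c [587.1 310.3] size [18.6 34.6] ang 64.5 px [151. 237.]
stripe c [441.1 294.9] size [21.1  7.8] ang 62.2 px [152. 314.]
emitter c [563.5 125.2] size [72.4 65.7] ang 81.5 px [239. 242.]
plate c [548.7  16.3] size [298.8  90.4] ang 81.4 px [316. 262.]
(158, 320) [ 60   4 139] [137 139 137]
(168, 318) [ 30   4 136] [134 136 136]
(150, 322) [ 90   4 131] [131 131 129]
(180, 318) [60 25 31] [28 31 28]
(120, 320) [107  39 117] [117 107  99]
(356, 266) [107  31 132] [132 123 116]
(340, 258) [179 148 172] [ 74  72 172]
(320, 270) [ 99  32 184] [184 177 161]
```

View pics/c1.png

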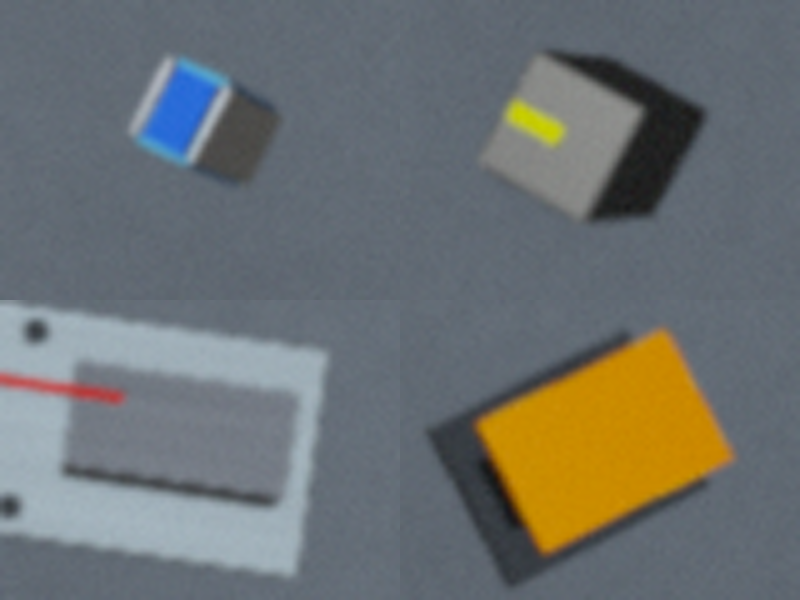

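The crops show the cell's two white edges at its upper-left and lower-right. The receiver top is clean, with its stripe toward the upper-left. The bare riser top and the sheet on its rest are both clear. Next I measure the receiver, riser, purple block and rig more closely.

```bash
cat >> m.py <<'E'
print('---')
k=np.ones((3,3),np.uint8)
m=((S<22)&(V>95))|((H>20)&(H<35)&(S>40)&(V>80))
m=cv2.morphologyEx(m.astype(np.uint8),cv2.MORPH_OPEN,k)
rect(m,(135,290,185,345),90,"receiver")
rect((H>130)&(H<165)&(S>80)&(V>100),(140,345,195,400),90,"purple")
m=cv2.morphologyEx(((V<152)&(V>80)).astype(np.uint8),cv2.MORPH_CLOSE,k)
rect(m,(330,250,381,278),60,"riser")
rect((H<8)&(S>100)&(V>100),(262,235,350,270),130,"beam")
E
python3 m.py | sed -n '/---/,$p'
python3 -m pendant '[[[1,-1,0],[0,0,-1],1],[[1,-1,0],[0,0,-1],1],[[1,-1,0],[0,0,-1],1],[[1,-1,0],[0,0,-1],1],[[1,-1,0],[0,0,-1],1],[[1,-1,0],[0,0,-1],1],[[1,-1,0],[0,0,-0.9],1],[[1,-1,0],[0,0,0],1],[[1,-1,0],[0,0,0],1],[[1,-1,0],[0,0,0],1]]'
```

```text
---
receiver c [436.2 286.2] size [47.  46.8] ang 63.1 px [156. 317.]
purple c [333.9 271. ] size [47.6 47.7] ang 66.0 px [162. 374.]
riser c [531.9 -76.5] size [83.4 44.5] ang 81.2 px [354. 266.]
beam c [550.   22.5] size [5.5 1.6] ang 63.4 px [300. 252.]
time: 0.93
tool_pos: [448.1, 205.9, 243.6]
tcp_rot: [-3.141, -0.0, 2.019]
contact_force: [0.0, 1.5, -0.8]
grip_width: 91.7
finger_force: 0.0
```

```bash
python3 -m pendant '[[[0.3,-1,0],[0,0,0],1],[[0.3,-1,0],[0,0,0],1],[[0.3,-1,0],[0,0,0],1],[[0.3,-1,0],[0,0,0],1],[[0.3,-1,0],[0,0,0],1],[[0.3,-1,0],[0,0,0],1],[[0.3,-1,0],[0,0,0],1],[[0.3,-1,0],[0,0,0],1],[[0.3,-1,0],[0,0,0],1],[[0.24,-1,0],[0,0,0],1]]'
python3 -m pendant '[[[0,-1,0],[0,0,0],1],[[0,-1,0],[0,0,0],1],[[0,-1,-0.3],[0,0,0],1],[[0,-1,-0.5],[0,0,0],1],[[0,-1,-0.5],[0,0,0],1],[[0,-1,-0.8],[0,0,0],1],[[0,-1,-1],[0,0,0],1],[[0,-0.9,-1],[0,0,0],1],[[0,-0.5,-0.5],[0,0,0],1],[[0,0,0],[0,0,0],1]]'
```

```text
time: 1.77
tool_pos: [535.5, -93.8, 243.3]
tcp_rot: [-3.141, -0.001, 2.019]
contact_force: [0.7, 0.3, 0.0]
grip_width: 92.0
finger_force: 0.0
time: 2.6
tool_pos: [532.7, -345.5, 101.1]
tcp_rot: [-3.138, -0.006, 2.015]
contact_force: [-2.2, 1.0, 0.8]
grip_width: 91.9
finger_force: 0.0
```

```bash
python3 - <<'E'
from h import *
a=bot.capture("top"); b=bot.capture("scene"); cv2.imwrite("pics/t1.png",a); cv2.imwrite("pics/s1.png",b)
cv2.imwrite("pics/c2.png",np.hstack([cv2.resize(a[200:330,430:560],(400,400)),cv2.resize(b[110:230,190:310],(400,400))]))
print(bot.get_obs()["tool_pos"])
E
```

```text
[ 534.84153776 -343.54428515  105.41494141]
```

View pics/c2.png

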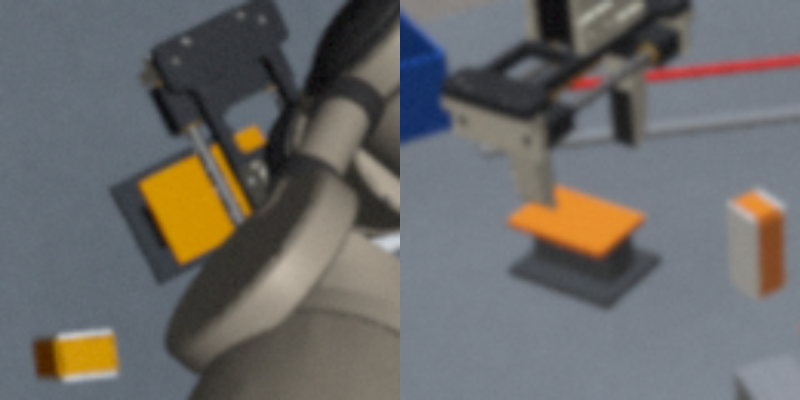

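The jaws straddle the sheet. The arm stopped short by (+6, -9) mm, so I correct that, go down and grip.

```bash
python3 -m pendant '[[[0.19,-0.31,0],[0,0,0],1],[[0,0,-0.5],[0,0,0],1],[[0,0,-0.5],[0,0,0],1],[[0,0,-0.5],[0,0,0],1],[[0,0,-0.4],[0,0,0],1],[[0,0,-0.25],[0,0,0],1],[[0,0,0],[0,0,0],1],[[0,0,0],[0,0,0],-1],[[0,0,0],[0,0,0],-1],[[0,0,0],[0,0,0],-1]]'
python3 -m pendant '[[[0,0,0],[0,0,0],-1],[[0,0,0],[0,0,0],-1],[[0,0,0],[0,0,0],-1],[[0,0,0],[0,0,0],-1],[[0,0,0],[0,0,0],-1],[[0,0,0],[0,0,0],-1],[[0,0,0],[0,0,0],-1],[[0,0,0],[0,0,0],-1],[[0,0,0],[0,0,0],-1],[[0,0,0],[0,0,0],-1]]'
```

```text
time: 3.53
tool_pos: [541.6, -353.3, 42.9]
tcp_rot: [3.141, 0.002, 2.019]
contact_force: [0.5, 0.0, 0.6]
grip_width: 76.4
finger_force: 0.0
time: 4.37
tool_pos: [541.1, -353.1, 42.1]
tcp_rot: [3.141, 0.0, 2.019]
contact_force: [-1.7, -0.1, 3.9]
grip_width: 55.2
finger_force: 30.0
```

```bash
python3 -m pendant '[[[0,0,0.5],[0,0,0],-1],[[0,0,0.8],[0,0,0],-1],[[0,0,0.8],[0,0,0],-1],[[0,0.5,0],[0,0,-0.5],-1],[[0,0.8,0],[0,0,-0.8],-1],[[0,0.8,0],[0,0,-0.9],-1],[[0,0.8,0],[0,0,-0.9],-1],[[0,0.8,0],[0,0,-0.8],-1],[[0,0.8,0],[0,0,-0.6],-1],[[0,0.8,0],[0,0,-0.5],-1]]'
python3 -m pendant '[[[0,0.8,0],[0,0,0],-1],[[0,0.8,0],[0,0,0],-1],[[-0.1,0.8,0],[0,0,0],-1],[[-0.14,0.8,0],[0,0,0],-1],[[0,0.5,0],[0,0,0],-1],[[0,0.2,0],[0,0,0],-1],[[0,0,0],[0,0,0],-1],[[0,0,0],[0,0,0],-1],[[0,0,0],[0,0,0],-1],[[0,0,0],[0,0,0],-1]]'
cat > st.py <<'E'
from h import *
import time
o=bot.get_obs(); print(o["time"],o["tool_pos"].round(2),o["tcp_rot"].round(4),o["grip_width"],o["contact_force"].round(1))
E
python3 st.py
```

```text
time: 5.2
tool_pos: [540.7, -192.7, 104.2]
tcp_rot: [-3.141, -0.0, 1.415]
contact_force: [0.4, -0.0, -0.4]
grip_width: 55.5
finger_force: 30.0
time: 6.03
tool_pos: [534.0, -78.1, 104.7]
tcp_rot: [3.141, 0.0, 1.418]
contact_force: [-0.3, -0.9, -0.7]
grip_width: 55.4
finger_force: 30.0
6.0333 [533.98 -78.07 104.67] [3.1414e+00 2.0000e-04 1.4176e+00] 55.419440441191476 [-0.3 -0.9 -0.7]
```

```bash
python3 -m pendant '[[[0,0,-0.3],[0,0,0],-1],[[0,0,-0.4],[0,0,0],-1],[[0,0,-0.35],[0,0,0],-1],[[0,0,-0.2],[0,0,0],-1],[[0,0,0],[0,0,0],-1],[[0,0,0],[0,0,0],-1],[[0,0,0],[0,0,0],-1],[[0,0,0],[0,0,0],-1],[[0,0,0],[0,0,0],-1],[[0,0,0],[0,0,0],-1]]'
python3 - <<'E'
from h import *
a=bot.capture("top"); b=bot.capture("scene")
cv2.imwrite("pics/c3.png",np.hstack([cv2.resize(a[200:320,300:420],(400,400)),cv2.resize(b[190:290,260:360],(400,400))]))
E
```

```text
time: 6.87
tool_pos: [534.1, -77.1, 67.7]
tcp_rot: [3.141, 0.0, 1.419]
contact_force: [-0.7, -0.1, -0.5]
grip_width: 55.3
finger_force: 30.0
```

View pics/c3.png

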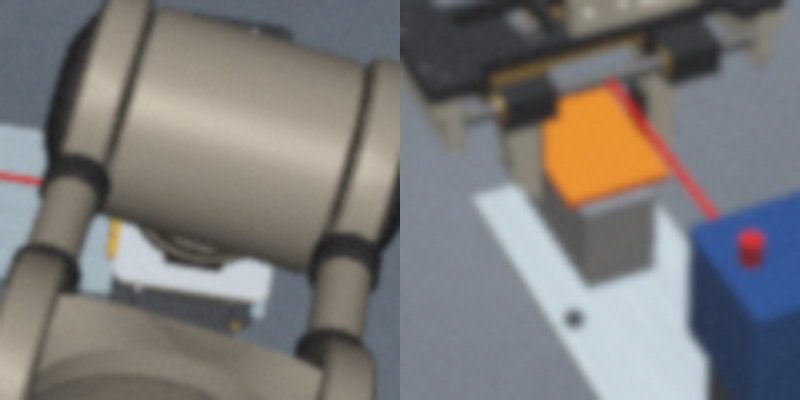

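The sheet hovers about 5 mm over the riser, aligned and centred in the scene crop (right half, riser front face at about (605,240)). I lower it to contact in small steps.

```bash
python3 -m pendant '[[[0,0,-0.1],[0,0,0],-1],[[0,0,-0.05],[0,0,0],-1],[[0,0,-0.04],[0,0,0],-1],[[0,0,0],[0,0,0],-1],[[0,0,0],[0,0,0],-1],[[0,0,0],[0,0,0],-1],[[0,0,0],[0,0,0],-1],[[0,0,0],[0,0,0],-1],[[0,0,0],[0,0,0],-1],[[0,0,0],[0,0,0],-1]]'; python3 st.py
```

```text
time: 7.8
tool_pos: [533.7, -77.0, 62.0]
tcp_rot: [3.142, 0.0, 1.419]
contact_force: [-2.0, 1.4, 5.1]
grip_width: 55.7
finger_force: 30.0
7.8 [533.74 -76.96  62.03] [3.1416 0.     1.4188] 55.66817936914655 [-2.   1.4  5.1]
```

```bash
python3 -m pendant '[[[0,0,0],[0,0,0],1],[[0,0,0],[0,0,0],1],[[0,0,0],[0,0,0],1],[[0,0,0],[0,0,0],1],[[0,0,0],[0,0,0],0.8],[[0,0,0.3],[0,0,0],0.8],[[0,0,0.8],[0,0,0],0.8],[[0,0,1],[0,0,0],0.8],[[0,0,1],[0,0,0],0.8],[[0,0,1],[0,0,0],0.8]]'
python3 -m pendant '[[[-0.2,0.6,0.6],[0,0,-0.5],0.5],[[-0.25,0.9,0],[0,0,-1],0.5],[[-0.25,0.9,0],[0,0,-0.9],0.5],[[-0.25,0.9,0],[0,0,-0.3],0.5],[[-0.25,0.9,0],[0,0,0],0.5],[[-0.25,0.9,0],[0,0,0],0.5],[[-0.25,0.9,0],[0,0,0],0.5],[[-0.25,0.9,0],[0,0,0],0.5],[[-0.25,0.9,0],[0,0,0],0.5],[[-0.25,0.9,0],[0,0,0],0.5]]'
python3 -m pendant '[[[-0.25,0.9,0],[0,0,0],0.5],[[-0.25,0.9,0],[0,0,0],0.5],[[-0.25,0.8,0],[0,0,0],0.5],[[-0.25,0.6,0],[0,0,0],0.5],[[0,0.3,0],[0,0,0],0.5],[[0,0,0],[0,0,0],0.5],[[0,0,0],[0,0,0],0.5],[[0,0,0],[0,0,0],0.5],[[0,0,0],[0,0,0],0.5],[[0,0,0],[0,0,0],0.5]]'; python3 - <<'E'
from h import *
exec(open("st.py").read())
a=bot.capture("top"); hs=cv2.cvtColor(a,cv2.COLOR_BGR2HSV).astype(int);H,S,V=hs[...,0],hs[...,1],hs[...,2]
m=((H>8)&(H<22)&(S>150)&(V>100)).astype(np.uint8)*255; m[:,:310]=0;m[:,420:]=0
c=max(cv2.findContours(m,0,1)[0],key=cv2.contourArea).reshape(-1,2)
print(cv2.minAreaRect(plane("top",c,66)[:,:2].astype(np.float32)))
m=((V>150)&(S<60)).astype(np.uint8)*255;m[:225]=0;m[300:]=0;m[:,:222]=0;m[:,395:]=0
c=max(cv2.findContours(m,0,1)[0],key=cv2.contourArea).reshape(-1,2)
print("plate",cv2.minAreaRect(plane("top",c,8)[:,:2].astype(np.float32)))
E
```

```text
time: 8.63
tool_pos: [533.6, -76.9, 186.5]
tcp_rot: [3.142, -0.0, 1.419]
contact_force: [0.6, -0.2, 0.4]
grip_width: 83.1
finger_force: 0.0
time: 9.47
tool_pos: [459.8, 185.3, 203.4]
tcp_rot: [3.141, -0.001, 1.095]
contact_force: [1.0, -0.4, -1.0]
grip_width: 68.6
finger_force: 0.0
time: 10.3
tool_pos: [430.8, 288.0, 202.6]
tcp_rot: [3.141, 0.0, 1.093]
contact_force: [0.2, -0.6, -0.2]
grip_width: 68.4
finger_force: 0.0
10.3 [430.79 288.04 202.63] [3.1415e+00 2.0000e-04 1.0933e+00] 68.4143818714169 [ 0.2 -0.6 -0.2]
((814.6077270507812, -7.975162506103516), (35.032527923583984, 16.419940948486328), 89.6853256225586)
plate ((548.6859130859375, 16.280593872070312), (299.32733154296875, 90.66627502441406), 81.36592102050781)
```

```bash
python3 - <<'E'
from h import *
a=bot.capture("top"); hs=cv2.cvtColor(a,cv2.COLOR_BGR2HSV).astype(int);H,S,V=hs[...,0],hs[...,1],hs[...,2]
m=((H>8)&(H<22)&(S>150)&(V>100)).astype(np.uint8)*255; m[:,:310]=0;m[:,420:]=0;m[:220]=0
c=max(cv2.findContours(m,0,1)[0],key=cv2.contourArea).reshape(-1,2)
print(cv2.minAreaRect(plane("top",c,66)[:,:2].astype(np.float32)))
E
python3 -m pendant '[[[0.18,-0.06,0],[0,0,0],0.5],[[0,0,-0.6],[0,0,0],0.5],[[0,0,-0.8],[0,0,0],0.5],[[0,0,-0.8],[0,0,0],0.5],[[0,0,-0.8],[0,0,0],0.5],[[0,0,-0.8],[0,0,0],0.5],[[0,0,-0.6],[0,0,0],0.5],[[0,0,-0.4],[0,0,0],0.5],[[0,0,0],[0,0,0],0.5],[[0,0,0],[0,0,0],0.5]]'
python3 -m pendant '[[[0,0,0],[0,0,0],-1],[[0,0,0],[0,0,0],-1],[[0,0,0],[0,0,0],-1],[[0,0,0],[0,0,0],-1],[[0,0,0],[0,0,0],-1],[[0,0,0],[0,0,0],-1],[[0,0,0],[0,0,0],-1],[[0,0,0],[0,0,0],-1],[[0,0,0],[0,0,0],-1],[[0,0,0],[0,0,0],-1]]'
```

```text
((546.7555541992188, -47.47906494140625), (18.840307235717773, 8.335028648376465), 82.90632629394531)
time: 11.23
tool_pos: [435.9, 286.9, 58.3]
tcp_rot: [-3.141, 0.001, 1.095]
contact_force: [-0.0, -0.1, 0.4]
grip_width: 68.9
finger_force: 0.0
time: 12.07
tool_pos: [436.5, 287.4, 59.4]
tcp_rot: [3.14, -0.001, 1.095]
contact_force: [0.5, -0.7, 5.9]
grip_width: 47.5
finger_force: 30.0
```

```bash
python3 -m pendant '[[[0,0,0.3],[0,0,0],-1],[[0,0,0.6],[0,0,0],-1],[[0,0,0.8],[0,0,0],-1],[[0,0,0.8],[0,0,0],-1],[[0,0,0.8],[0,0,0],-1],[[0,-0.3,0.7],[0,0,0],-1],[[0,-0.6,0.3],[0,0,0],-1],[[0,-0.8,0],[0,0,0.3],-1],[[0,-0.8,0],[0,0,0.6],-1],[[0,-0.8,0],[0,0,0.6],-1]]'
python3 - <<'E'
from h import *
a=bot.capture("top"); b=bot.capture("scene"); cv2.imwrite("pics/t4.png",a); cv2.imwrite("pics/s4.png",b)
cv2.imwrite("pics/c4.png",np.hstack([cv2.resize(a[210:310,310:410],(400,400)),cv2.resize(b[190:290,260:360],(400,400))]))
E
```

```text
time: 12.9
tool_pos: [434.7, 187.2, 187.6]
tcp_rot: [-3.14, 0.001, 1.279]
contact_force: [-0.1, -0.3, -4.9]
grip_width: 47.9
finger_force: 30.0
```

View pics/c4.png

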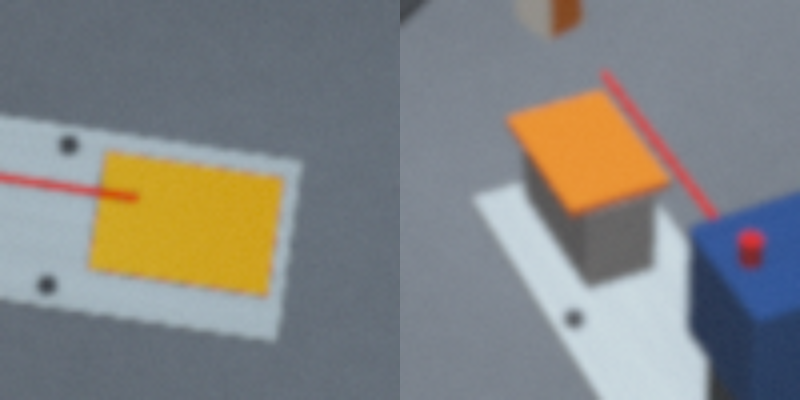

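The sheet lies flat and square on the riser in both views.

```bash
python3 - <<'E'
from h import *
a=cv2.imread("pics/t4.png"); hs=cv2.cvtColor(a,cv2.COLOR_BGR2HSV).astype(int);H,S,V=hs[...,0],hs[...,1],hs[...,2]
m=((H>8)&(H<27)&(S>130)&(V>100)).astype(np.uint8)*255; m[:,:325]=0;m[:,390:]=0;m[:240]=0;m[292:]=0
c=np.argwhere(m)[:,::-1]
print(cv2.minAreaRect(plane("top",c,66)[:,:2].astype(np.float32)))
E
python3 -m pendant '[[[0,-0.8,0],[0,0,0.6],-1],[[0,-0.8,0],[0,0,0.4],-1],[[0,-0.8,0],[0,0,0.2],-1],[[0.2,-0.8,0],[0,0,0],-1],[[0.4,-0.8,0],[0,0,0],-1],[[0.4,-0.8,0],[0,0,0],-1],[[0.4,-0.8,0],[0,0,0],-1],[[0.5,-0.8,0],[0,0,0],-1],[[0.5,-0.8,0],[0,0,0],-1],[[0.4,-0.8,0],[0,0,0],-1]]'
python3 -m pendant '[[[0.4,-0.4,0],[0,0,0],-1],[[0.1,-0.2,0],[0,0,0],-1],[[0,0,0],[0,0,0],-1],[[0,0,0],[0,0,0],-1],[[0,0,0],[0,0,0],-1],[[0,0,0],[0,0,0],-1],[[0,0,0],[0,0,0],-1],[[0,0,0],[0,0,0],-1],[[0,0,0],[0,0,0],-1],[[0,0,0],[0,0,0],-1]]'; python3 st.py
```

```text
((533.8015747070312, -77.20347595214844), (82.14620208740234, 54.29856491088867), 81.3189926147461)
time: 13.83
tool_pos: [520.3, -52.4, 187.3]
tcp_rot: [-3.141, -0.001, 1.418]
contact_force: [0.5, 0.3, -2.9]
grip_width: 47.7
finger_force: 30.0
time: 14.67
tool_pos: [534.7, -69.6, 187.7]
tcp_rot: [3.141, -0.0, 1.419]
contact_force: [-0.3, -0.6, -4.6]
grip_width: 47.7
finger_force: 30.0
14.6667 [534.7 -69.6 187.7] [ 3.1414 -0.      1.419 ] 47.74547985806699 [-0.3 -0.6 -4.6]
```

```bash
python3 -m pendant '[[[-0.02,-0.22,-0.2],[0,0,0],-1],[[0,0,-0.5],[0,0,0],-1],[[0,0,-0.6],[0,0,0],-1],[[0,0,-0.4],[0,0,0],-1],[[0,0,-0.2],[0,0,0],-1],[[0,0,-0.07],[0,0,0],-1],[[0,0,-0.03],[0,0,0],-1],[[0,0,0],[0,0,0],-1],[[0,0,0],[0,0,0],-1],[[0,0,0],[0,0,0],-1]]'; python3 st.py;  python3 - <<'E'
from h import *
a=bot.capture("top"); b=bot.capture("scene")
cv2.imwrite("pics/c5.png",cv2.resize(b[150:290,240:400],(800,600)))
E
```

```text
time: 15.5
tool_pos: [534.6, -76.5, 128.3]
tcp_rot: [3.14, 0.0, 1.419]
contact_force: [-0.1, -0.0, -4.7]
grip_width: 48.0
finger_force: 30.0
15.5 [534.57 -76.54 128.3 ] [3.1401e+00 2.0000e-04 1.4188e+00] 47.963894489077944 [-0.1 -0.  -4.7]
```

View pics/c5.png

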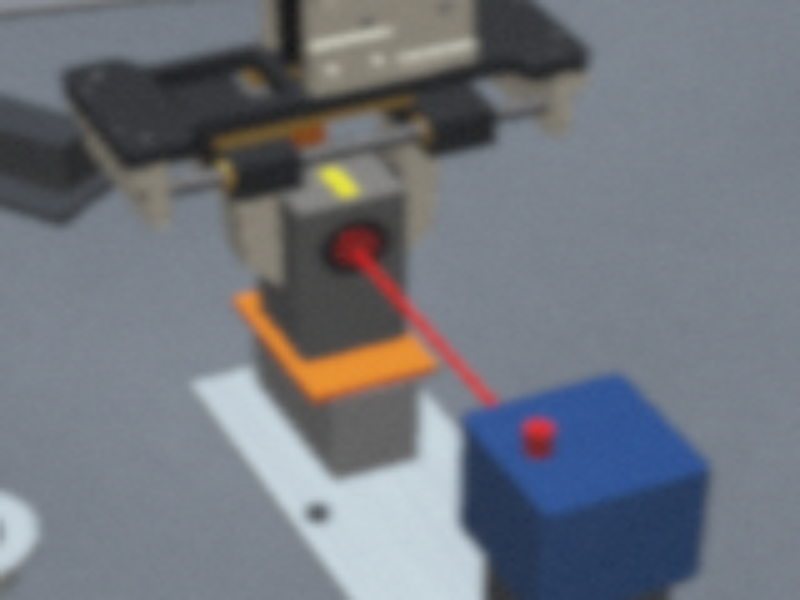

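The receiver hangs just above the sheet. The beam ends in its red window, at about (355,245) in this crop. I lower it to contact.

```bash
python3 -m pendant '[[[-0.02,0,-0.04],[0,0,0],-1],[[0,0,-0.03],[0,0,0],-1],[[0,0,-0.02],[0,0,0],-1],[[0,0,0],[0,0,0],-1],[[0,0,0],[0,0,0],-1],[[0,0,0],[0,0,0],-1],[[0,0,0],[0,0,0],-1],[[0,0,0],[0,0,0],-1],[[0,0,0],[0,0,0],-1],[[0,0,0],[0,0,0],-1]]'; python3 st.py
```

```text
time: 16.43
tool_pos: [533.6, -76.5, 125.4]
tcp_rot: [3.141, 0.0, 1.419]
contact_force: [-2.5, -0.2, 5.7]
grip_width: 47.6
finger_force: 30.0
16.4333 [533.56 -76.45 125.44] [3.1412e+00 1.0000e-04 1.4188e+00] 47.58455127776173 [-2.5 -0.2  5.7]
```

```bash
python3 -m pendant '[[[0,0,0],[0,0,0],0.6],[[0,0,0],[0,0,0],0.6],[[0,0,0],[0,0,0],0.6],[[0,0,0],[0,0,0],0.6],[[0,0,0],[0,0,0],0.6],[[0,0,0.4],[0,0,0],0.6],[[0,0,0.8],[0,0,0],0.6],[[0,0,0.9],[0,0,0],0.6],[[0,0,0.9],[0,0,0],0.6],[[0,0,0.6],[0,0,0],0.6]]'
python3 -m pendant '[[[0.1,0.5,0.3],[0,0,0.5],0.3],[[0.14,0.9,0],[0,0,0.8],0.3],[[0.14,0.9,0],[0,0,0.8],0.3],[[0.14,0.9,0],[0,0,0.8],0.3],[[0.14,0.9,0],[0,0,0.8],0.3],[[0.14,0.9,0],[0,0,0.8],0.3],[[0.14,0.9,0],[0,0,0.8],0.3],[[0.14,0.9,0],[0,0,0.8],0.3],[[0.14,0.9,0],[0,0,0.8],0.3],[[0.14,0.9,0],[0,0,0.8],0.3]]'
python3 -m pendant '[[[0.14,0.9,0],[0,0,0.8],0.3],[[0.14,0.9,0],[0,0,0.8],0.3],[[0.14,0.9,0],[0,0,0.8],0.3],[[0.14,0.9,0],[0,0,0.6],0.3],[[0,0.5,0],[0,0,0],0.3],[[0,0.2,0],[0,0,0],0.3],[[0,0,0],[0,0,0],0.3],[[0,0,0],[0,0,0],0.3],[[0,0,0],[0,0,0],0.3],[[0,0,0],[0,0,0],0.3]]'; python3 - <<'E'
from h import *
exec(open("st.py").read())
a=bot.capture("top"); b=bot.capture("scene"); cv2.imwrite("pics/t6.png",a); cv2.imwrite("pics/s6.png",b)
cv2.imwrite("pics/c6.png",np.vstack([np.hstack([cv2.resize(a[210:310,310:410],(300,300)),cv2.resize(b[180:280,260:360],(300,300))]),np.hstack([cv2.resize(a[180:280,100:200],(300,300)),cv2.resize(b[310:410,360:460],(300,300))])]))
E
```

```text
time: 17.27
tool_pos: [534.2, -76.6, 235.5]
tcp_rot: [3.138, 0.0, 1.419]
contact_force: [0.7, -0.1, 0.4]
grip_width: 73.1
finger_force: 0.0
time: 18.1
tool_pos: [574.4, 183.0, 241.8]
tcp_rot: [3.142, 0.0, 2.348]
contact_force: [-0.2, 0.4, -0.3]
grip_width: 59.8
finger_force: 0.0
time: 18.93
tool_pos: [591.4, 309.2, 242.2]
tcp_rot: [-3.142, 0.0, 2.701]
contact_force: [-0.6, -0.2, -0.7]
grip_width: 60.0
finger_force: 0.0
18.9333 [591.41 309.15 242.21] [-3.1416e+00  3.0000e-04  2.7006e+00] 60.02548739766719 [-0.6 -0.2 -0.7]
```

View pics/c6.png

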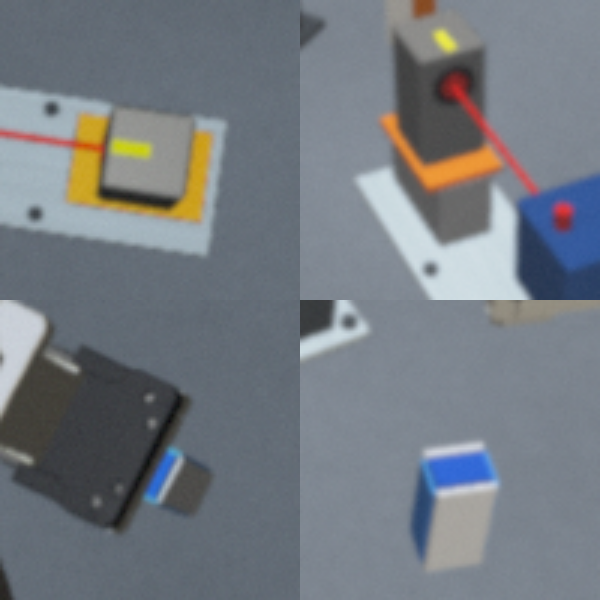

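The receiver stands upright and square on the sheet, with its window lit by the beam. The cell is undisturbed, its white faces in line with the jaws. I go down on the cell and check the receiver numerically.

```bash
python3 - <<'E'
from h import *
a=cv2.imread("pics/t6.png"); hs=cv2.cvtColor(a,cv2.COLOR_BGR2HSV).astype(int);H,S,V=hs[...,0],hs[...,1],hs[...,2]
m=(((S<25)&(V>95))|((H>20)&(H<35)&(S>40)&(V>80))).astype(np.uint8); m[:,:343]=0;m[:,376:]=0;m[:240]=0;m[280:]=0
m=cv2.morphologyEx(m,cv2.MORPH_OPEN,np.ones((3,3),np.uint8))
c=max(cv2.findContours(m,0,1)[0],key=cv2.contourArea).reshape(-1,2)
print(cv2.minAreaRect(plane("top",c,156)[:,:2].astype(np.float32)))
E
python3 -m pendant '[[[-0.14,0.05,-0.4],[0,0,0],0.3],[[0,0,-0.9],[0,0,0],0.3],[[0,0,-0.9],[0,0,0],0.3],[[0,0,-0.9],[0,0,0],0.3],[[0,0,-0.9],[0,0,0],0.3],[[0,0,-0.9],[0,0,0],0.3],[[0,0,-0.8],[0,0,0],0.3],[[0,0,-0.6],[0,0,0],0.3],[[0,0,-0.4],[0,0,0],0.3],[[0,0,0],[0,0,0],0.3]]'; python3 st.py
```

```text
((530.51416015625, -80.3410415649414), (53.78723907470703, 53.583580017089844), 82.04743194580078)
time: 19.87
tool_pos: [585.6, 311.0, 38.1]
tcp_rot: [-3.138, -0.003, 2.702]
contact_force: [-1.1, 0.1, -1.2]
grip_width: 59.6
finger_force: 0.0
19.8667 [585.6  311.02  38.07] [-3.1381 -0.0033  2.702 ] 59.642695569276874 [-1.1  0.1 -1.2]
```

```bash
python3 -m pendant '[[[0,0,0],[0,0,0],0.3],[[0,0,0],[0,0,0],-1],[[0,0,0],[0,0,0],-1],[[0,0,0],[0,0,0],-1],[[0,0,0],[0,0,0],-1],[[0,0,0],[0,0,0],-1],[[0,0,0],[0,0,0],-1],[[0,0,0],[0,0,0],-1],[[0,0,0],[0,0,0],-1],[[0,0,0],[0,0,0],-1]]'; python3 st.py
```

```text
time: 20.7
tool_pos: [587.0, 312.0, 41.4]
tcp_rot: [3.141, 0.0, 2.703]
contact_force: [-2.2, -1.1, 4.9]
grip_width: 27.6
finger_force: 30.0
20.7 [587.04 312.02  41.36] [3.1414e+00 3.0000e-04 2.7028e+00] 27.6194477111663 [-2.2 -1.1  4.9]
```

```bash
python3 -m pendant '[[[0,0,0.3],[0,0,0],-1],[[0,0,0.6],[0,0,0],-1],[[0,0,0.8],[0,0,0],-1],[[0,0,0.9],[0,0,0],-1],[[0,0,0.9],[0,0,0],-1],[[0,0,0.9],[0,0,0],-1],[[0,0,0.9],[0,0,-0.3],-1],[[0,0,0.9],[0,0,-0.6],-1],[[0,0,0.6],[0,0,-0.6],-1],[[0,0,0],[0,0,-0.6],-1]]'
python3 -m pendant '[[[0,-0.3,0],[0,0,-0.6],-1],[[-0.1,-0.6,0],[0,0,-0.7],-1],[[-0.1,-0.8,0],[0,0,-0.7],-1],[[-0.1,-0.8,0],[0,0,-0.7],-1],[[-0.1,-0.8,0],[0,0,-0.7],-1],[[-0.1,-0.8,0],[0,0,-0.7],-1],[[-0.1,-0.8,0],[0,0,-0.7],-1],[[-0.1,-0.8,0],[0,0,-0.7],-1],[[-0.1,-0.8,0],[0,0,-0.7],-1],[[-0.1,-0.8,0],[0,0,-0.7],-1]]'
python3 -m pendant '[[[-0.1,-0.8,0],[0,0,-0.7],-1],[[-0.1,-0.8,0],[0,0,-0.6],-1],[[-0.1,-0.5,0],[0,0,-0.4],-1],[[0,-0.3,0],[0,0,0],-1],[[0,0,0],[0,0,0],-1],[[0,0,0],[0,0,0],-1],[[0,0,0],[0,0,0],-1],[[0,0,0],[0,0,0],-1],[[0,0,0],[0,0,0],-1],[[0,0,0],[0,0,0],-1]]'; python3 st.py
```

```text
time: 21.53
tool_pos: [588.3, 312.9, 250.3]
tcp_rot: [3.134, 0.004, 2.447]
contact_force: [-0.1, 0.2, -1.7]
grip_width: 27.8
finger_force: 30.0
time: 22.37
tool_pos: [559.4, 92.1, 244.8]
tcp_rot: [-3.141, -0.0, 1.619]
contact_force: [0.3, -0.3, -1.5]
grip_width: 27.8
finger_force: 30.0
time: 23.2
tool_pos: [551.0, 21.8, 244.8]
tcp_rot: [3.142, -0.0, 1.42]
contact_force: [0.2, 0.5, -2.0]
grip_width: 28.0
finger_force: 30.0
23.2 [550.99  21.82 244.82] [ 3.1416e+00 -1.0000e-04  1.4202e+00] 27.994180254692733 [ 0.2  0.5 -2. ]
```

```bash
python3 - <<'E'
from h import *
for f,n in(("t4","top"),("s4","scene"),("top0","top"),("scene0","scene")):
    a=cv2.imread(f"pics/{f}.png"); b=a.astype(int); red=(b[...,2]>110)&(b[...,2]-b[...,1]>50)&(b[...,2]-b[...,0]>50)
    box=(265,240,345,265) if n=="top" else (310,205,340,245)
    ys,xs=np.nonzero(red[box[1]:box[3],box[0]:box[2]]); uv=np.c_[xs+box[0],ys+box[1]]
    P=plane(n,uv,130)[:,:2]; l=cv2.fitLine(P.astype(np.float32),cv2.DIST_HUBER,0,.01,.01).ravel()
    t=(21.2-l[3])/l[1]; print(n,len(uv),"x at y=21.2:",l[2]+t*l[0],"ang",np.degrees(np.arctan2(l[1],l[0])))
E
python3 -m pendant '[[[-0.05,0,-0.3],[0,0,0],-1],[[0,0,-0.6],[0,0,0],-1],[[0,0,-0.8],[0,0,0],-1],[[0,0,-0.8],[0,0,0],-1],[[0,0,-0.6],[0,0,0],-1],[[0,0,-0.4],[0,0,0],-1],[[0,0,-0.1],[0,0,0],-1],[[0,0,0],[0,0,0],-1],[[0,0,0],[0,0,0],-1],[[0,0,0],[0,0,0],-1]]'; python3 st.py
```

```text
top 180 x at y=21.2: 549.35065 ang 81.33119
scene 406 x at y=21.2: 566.7413 ang 68.78876
top 169 x at y=21.2: 549.3346 ang 81.41212
scene 113 x at y=21.2: 549.34326 ang 81.321495
time: 24.03
tool_pos: [550.1, 21.1, 137.8]
tcp_rot: [3.14, -0.0, 1.419]
contact_force: [-0.2, -0.9, -1.4]
grip_width: 28.0
finger_force: 30.0
24.0333 [550.05  21.08 137.84] [ 3.1396e+00 -1.0000e-04  1.4189e+00] 28.014632224378378 [-0.2 -0.9 -1.4]
```

```bash
python3 -m pendant '[[[-0.02,0,-0.03],[0,0,0],-1],[[0,0,0],[0,0,0],-1],[[0,0,0],[0,0,0],-1],[[0,0,0],[0,0,0],-1],[[0,0,0],[0,0,0],-1],[[0,0,0],[0,0,0],-1],[[0,0,0],[0,0,0],-1],[[0,0,0],[0,0,0],-1],[[0,0,0],[0,0,0],-1],[[0,0,0],[0,0,0],-1]]'; python3 - <<'E'
from h import *
exec(open("st.py").read())
b=bot.capture("scene"); a=bot.capture("top"); cv2.imwrite("pics/s7.png",b)
cr=cv2.resize(b[140:290,250:410],(640,600),interpolation=cv2.INTER_CUBIC)
y=np.radians(-8.65);X=np.array([np.cos(y),np.sin(y),0]);Y=np.array([-np.sin(y),np.cos(y),0])
C=np.array([549.3,21.2,130])
for s in(-1,1):
  for z in(-35,35):
    u=proj("scene",C+14*s*X+18*Y+[0,0,z])[0]; print(u.round(1)); cv2.circle(cr,(int((u[0]-250)*4),int((u[1]-140)*4)),5,(0,255,0),1)
cv2.imwrite("pics/c7.png",cr)
E
```

```text
time: 24.87
tool_pos: [548.9, 21.1, 136.0]
tcp_rot: [3.142, -0.0, 1.419]
contact_force: [0.0, -1.0, -1.9]
grip_width: 27.8
finger_force: 30.0
24.8667 [548.85  21.08 135.95] [ 3.1416 -0.      1.4188] 27.76756910948711 [ 0.  -1.  -1.9]
[338.1 247.6]
[338.9 218.4]
[324.7 251.9]
[324.9 222.5]
```

View pics/c7.png

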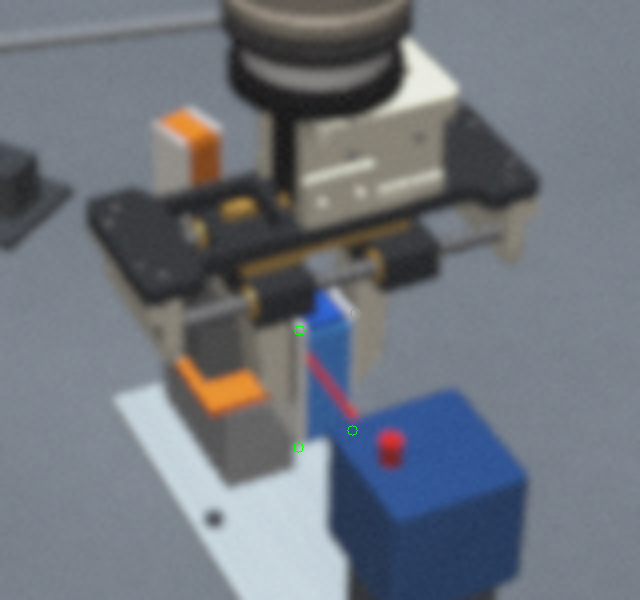

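The cell is held upright. Its corners match the predicted outline (green circles), and the beam enters the middle of the clear face at about (326,380). The receiver still stands on the sheet behind it, so I hand in.

```bash
python3 -c "
from plant import bot
print(bot.close_job())"
```

```text
the job is handed in; nothing more can be done
None
```

The job is handed in at about 25 s: the sheet lies flat on the riser, the receiver stands on it with its window facing the emitter, and the blue cell is held by its frosted faces midway along the beam, its centre within about 1 mm of the beam line by my measurements.

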